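# Let two thick cells out of the battery dispenser

## Task

The torch on the bench needs two of the thicker battery cells: at the dispenser that holds them, press the thumb lever at the back well down with your fingertips so that the gate at its other end lifts and one cell rolls out into the front cradle, let the lever come all the way up, then do the same once more and finish with your hand clear. Exactly two cells must lie in the cradle, with the lever up and the rest still queued behind the gate. Do not touch or pick up any cell, do not work the dispenser with the thinner cells, and leave the other things on the bench where they are.

Things in the scene. Friction and masses are not known exactly. Their poses are not given: they have to be found in the camera images.
- thick: Sheet-steel gravity dispenser fixed to the bench, 250 long (its x), 78 wide (y). Origin on the bench, mid-width, nearly under the lever pivot. Front is -x: the chute slopes down 10 degrees from the magazine (rear end about 88 high) past the gate to an open cradle with a lip at x = -98. This one holds the thicker cells (26.5 in diameter).
- thick_lever (a joint): Rocking lever of the thick-cell dispenser, rad: 0 at rest (gate down), 0.55 at its stop; the gate clears a cell beyond about 0.42. Sprung: the pad needs about 2 N at first, 4 N at the stop, and returns by itself. While it is down a fin holds back all but the first cell: one stroke lets out one, which rolls to the cradle in about 0.6 s; with the lever up the next rolls to the gate.
- thick_pad (a point): Centre of the upper face of the rubber thumb tab (34 long, 40 wide) at the lever's back end, the highest part of the dispenser: 133 above the bench at rest, 91 at the stop. Faces up, leaning 26 degrees to the front at rest, 5 to the back when down. Swings on an arc round the pivot (radius 87): from rest to stop 43 down and 21 towards the dispenser's +x.
- thick_pivot (a point): Middle of that lever's pivot shaft, which runs along the dispenser's y, 75 above the bench. The gate blade hangs about 10 in front of it, the tab rises behind it.
- thin: Sheet-steel gravity dispenser fixed to the bench, 250 long (its x), 78 wide (y). Origin on the bench, mid-width, nearly under the lever pivot. Front is -x: the chute slopes down 10 degrees from the magazine (rear end about 88 high) past the gate to an open cradle with a lip at x = -98. This one is of the same make but holds the thinner cells (18.4 in diameter).
- thin_lever (a joint): Rocking lever of the thin-cell dispenser, rad, 0 at rest. To be left alone.
- tape: Roll of amber tape lying flat, 72 in diameter, 25 high; origin under its centre. Bystander.
- phone: Black phone lying flat, 148 x 71 x 8.5; origin under its centre. Bystander.
- torch: Open aluminium torch tube standing on its head, 150 tall, 52 across the head; origin under its centre. Bystander.
- driver: Small screwdriver lying on the bench, about 150 long; bystander.
- thick_cell1: Blue-wrapped cylindrical battery cell, 26.5 in diameter, 65 long, about 92 g; origin at its centre, its y axis along its length. Number 1 of 5 in the queue of the thick-cell dispenser, counted from the gate. In the dispenser's frame cells let out rest at about x = -86 and, behind it, x = -60; one waiting at the gate at x = -2.
- thick_cell2: Blue-wrapped cylindrical battery cell, 26.5 in diameter, 65 long, about 92 g; origin at its centre, its y axis along its length. Number 2 of 5 in the queue of the thick-cell dispenser, counted from the gate.
- thick_cell3: Blue-wrapped cylindrical battery cell, 26.5 in diameter, 65 long, about 92 g; origin at its centre, its y axis along its length. Number 3 of 5 in the queue of the thick-cell dispenser, counted from the gate.
- thick_cell4: Blue-wrapped cylindrical battery cell, 26.5 in diameter, 65 long, about 92 g; origin at its centre, its y axis along its length. Number 4 of 5 in the queue of the thick-cell dispenser, counted from the gate.
- thick_cell5: Blue-wrapped cylindrical battery cell, 26.5 in diameter, 65 long, about 92 g; origin at its centre, its y axis along its length. Number 5 of 5 in the queue of the thick-cell dispenser, counted from the gate.
- thin_cell1: Blue-wrapped cylindrical battery cell, 18.4 in diameter, 65 long, about 44 g; origin at its centre, its y axis along its length. Number 1 of 5 in the queue of the thin-cell dispenser, counted from the gate.
- thin_cell2: Blue-wrapped cylindrical battery cell, 18.4 in diameter, 65 long, about 44 g; origin at its centre, its y axis along its length. Number 2 of 5 in the queue of the thin-cell dispenser, counted from the gate.
- thin_cell3: Blue-wrapped cylindrical battery cell, 18.4 in diameter, 65 long, about 44 g; origin at its centre, its y axis along its length. Number 3 of 5 in the queue of the thin-cell dispenser, counted from the gate.
- thin_cell4: Blue-wrapped cylindrical battery cell, 18.4 in diameter, 65 long, about 44 g; origin at its centre, its y axis along its length. Number 4 of 5 in the queue of the thin-cell dispenser, counted from the gate.
- thin_cell5: Blue-wrapped cylindrical battery cell, 18.4 in diameter, 65 long, about 44 g; origin at its centre, its y axis along its length. Number 5 of 5 in the queue of the thin-cell dispenser, counted from the gate.

How it is judged:
On the way, in this order (a step that is already met when the one before it is completed fails the run):
1. the thick-cell lever is pressed down by the fingers until the gate is open (value of joint thick_lever above 0.4 rad and contact force between the fingers and thick above 0.3 N), for 0.05 s.
2. the lever is up again with one cell in the cradle and the next still behind the gate (value of joint thick_lever below 0.08 rad and x of thick_cell1 in the frame of thick between -0.1 and -0.045 m and z of thick_cell1 in the frame of thick between 0.02 and 0.05 m and y of thick_cell1 in the frame of thick between -0.01 and 0.01 m and x of thick_cell2 in the frame of thick between -0.012 and 0.14 m and z of thick_cell2 in the frame of thick between 0.03 and 0.09 m), for 0.1 s.
3. the lever is pressed down by the fingers until the gate is open a second time (all of step 1), for 0.05 s.
At the end, for the whole second after the job is handed in: Two thick cells rest (under 30 mm/s) in the cradle, centres 45 to 100 mm ahead of the origin and within 10 mm of mid-width; three queue behind the gate; both levers are up (under 0.08 rad); thin cells and bench things are within 15 mm of their starts (value of joint each of thick_lever, thin_lever below 0.08 rad and x of thick_cell1 in the frame of thick between -0.1 and -0.045 m and z of thick_cell1 in the frame of thick between 0.02 and 0.05 m and y of thick_cell1 in the frame of thick between -0.01 and 0.01 m and x of thick_cell2 in the frame of thick between -0.1 and -0.045 m and z of thick_cell2 in the frame of thick between 0.02 and 0.05 m and y of thick_cell2 in the frame of thick between -0.01 and 0.01 m and x of thick_cell3 in the frame of thick between -0.012 and 0.14 m and z of thick_cell3 in the frame of thick between 0.03 and 0.09 m and x of thick_cell4 in the frame of thick between -0.012 and 0.14 m and z of thick_cell4 in the frame of thick between 0.03 and 0.09 m and x of thick_cell5 in the frame of thick between -0.012 and 0.14 m and z of thick_cell5 in the frame of thick between 0.03 and 0.09 m and linear speed of each of thick_cell1, thick_cell2, thick_cell3, thick_cell4, thick_cell5 below 0.03 m/s and distance of each of thin_cell1, thin_cell2, thin_cell3, thin_cell4, thin_cell5, tape, phone, torch, driver from where it was at the start of the episode below 0.015 m); the robot touches nothing.
It fails at once if the robot touches or lifts a cell (contact force between any of the fingers, the arm and thick_cell1 above 0.3 N or contact force between any of the fingers, the arm and thick_cell2 above 0.3 N or contact force between any of the fingers, the arm and thick_cell3 above 0.3 N or contact force between any of the fingers, the arm and thick_cell4 above 0.3 N or contact force between any of the fingers, the arm and thick_cell5 above 0.3 N or contact force between any of the fingers, the arm and thin_cell1 above 0.3 N or contact force between any of the fingers, the arm and thin_cell2 above 0.3 N or contact force between any of the fingers, the arm and thin_cell3 above 0.3 N or contact force between any of the fingers, the arm and thin_cell4 above 0.3 N or contact force between any of the fingers, the arm and thin_cell5 above 0.3 N).
It fails at once if the thin-cell dispenser's lever is worked (value of joint thin_lever above 0.12 rad).
It fails at once if a third thick cell is let out (x of thick_cell3 in the frame of thick below -0.035 m).
It fails at once if a thing on the bench is moved by more than 15 mm (distance of any of tape, phone, torch, driver from where it was at the start of the episode above 0.015 m).
It also fails if it takes over 45 s, if anything falls off the work surface, if the arm or the gripper's body presses on something with over 40 N, if the wrist force passes 120 N, or if a joint passes its speed limit or range.

## Robot

A 6-joint arm with a two-finger parallel gripper is mounted at the origin on the work surface. World frame = base frame: x ahead of the robot, y to its left, z up, the work surface at z = 0. Lengths are in m, angles in rad, forces in N, time in s.
With the tool pointing down it reaches from about 0.375 to 0.9 m from the base axis. Payload 3.1 kg.
Tool frame: the origin (TCP) lies where the fingers leave the gripper's body, on its centre line; the fingertips stand 73 mm ahead of it and the grasp point (between the pads) lies 54 mm ahead of it; z points along the fingers, y is the line along which they close (so a half turn about z gives the same grasp; the last joint's range is limited). The gripper opens to 85 mm and grips with 20 to 120 N. Pads are 22 mm wide; open, the fingers measure 114 mm over their backs; the gripper's body (76 mm by 85 mm) begins 54 mm behind the grasp point. The pads swing forward as they close: fully open they stand 13 mm farther back than shut.
Start: joints at [-1.286, 0.527, 1.433, -0, 1.181, -0.178], TCP at [0.279, -0.559, 0.304] pointing down, gripper open.
Joint ranges: [-3.08, 3.08], [-0.75, 2.2], [0.22, 2.44], [-1.43, 4.57], [0, 2.65], [-2.85, 2.85]. Speed limits (rad/s): [2.79, 2.79, 3.14, 3.14, 3.14, 3.14].

## Interface

Orientations are given as a unit quaternion [x, y, z, w].
In Python, from station import manip gives the robot as it stands.
- The arm moves only by the tool step_arm, never from a script. Its argument "moves" is one flat list of numbers, 5 for each row, row after row: the opening, from 0 (shut) to 1 (fully open), then the shift along the world's x, y, z scaled (see below), then the turn about the world's z scaled (see below). In form: [fingers, x, y, z, yaw, fingers, x, y, z, yaw, ...]. A call has 1 to 12 rows; each row is the pose to reach, as a shift and turn from the pose commanded when the call began, turning the shorter way round; what a row does not reach only later rows make up. The controller multiplies each number of a shift by 200 mm and each number of a turn by pi rad. A row lasts 1/8 s, in which the tool goes at most 62.5 mm and 10.7 degrees, less where a joint would pass 70% of its speed; a pose out of reach is approached as far as the arm can. A call with a number of a shift or a turn outside -1 to 1 is refused whole. A call with a gripper value outside its range is refused whole. The fingers move at their own pace and stop on an object; "grip_force" is the grip in N (left out, the last holds). Time passes only in rows, so rows that repeat a pose let the fingers close. It gives the time, the measured TCP pose, the force, the opening and the grip force at its end, in the units of the state.
- manip.sense(): the state, without advancing time (a new reading comes with each control period).
- manip.snapshot(name): name is "side" or "top" or "wrist"; returns a dict with "color" (400x640x3 uint8, blue, green, red), "z_map" (400x640 float32, m along the optical axis (not along the pixel's ray), 0 where there is no reading), "fovy" (degrees; the focal length in pixels is half the picture's height over the tangent of half this angle, whatever the lens; pixels are square), "cx", "cy" (the principal point, pixels), "k1" (the pictures are not rectified: a ray, as slopes to the right and down, at radius r is drawn at 1 + k1 r^2 times it, then the intrinsics apply), "R" (3x3) and "t" (3): a world point X has camera coordinates R X + t; the wrist camera has in their place "mount" (4x4, takes a point from camera to tool coordinates, whose origin is the TCP and whose axes are the flange's). Camera axes: x right, y down, z forward; pixel columns grow to the right and rows downward; lengths in m; the calibration is good to about 2 mm. A picture is of the moment at which its call begins: read the wrist's pose just before it.
- manip.sign_off(): hands the job in; it is judged then, once.
The state is a dict: "t": time; "q": joint angles; "qd": joint speeds; "tau": joint torques, N m; "tcp_pos": TCP position; "tool_rot": TCP orientation; "force": force on the tool from outside, world axes, zero at the start; "ft_torque": the same for the moment, N m; "finger_gap": opening from 0.0 (shut) to 1.0 (fully open); "gripper_force": force on a finger pad.
Only numpy, scipy, OpenCV 4.12 (cv2) and the standard library are available. Lean on these libraries where they do the work, as an engineer would, in place of code of your own. Each camera call takes 0.05 s, during which the arm holds its last target. There are 200 camera calls.

## Working session

There is one attempt and no reset: what is moved stays moved. The work goes in short steps, Python scripts to look and compute and a tool call to move; the robot and the scene stay as the last step left them, time stands still between calls to the robot, and variables do not carry over. Pictures are saved under pics/ and viewed, at most 10 in all, crops included, and the job is handed in when it is done.

Besides the shell and the picture viewer there is one more tool, called as name(argument=value, ...) on one line, values as JSON. step_arm: Moves the arm, as the interface text tells. Its arguments: {"type":"object","properties":{"moves":{"type":"array","items":{"type":"number"}},"grip_force":{"type":"number"}},"required":["moves"]}

```bash
mkdir -p pics
cat > h.py <<'E'
import numpy as np, cv2
from station import manip
def snap(n,f):
    s=manip.snapshot(n); cv2.imwrite('pics/%s.png'%f,s['color']); np.savez('/tmp/%s.npz'%f,**{k:v for k,v in s.items()}); return s
def world(s,uv,z=None):
    f=200/np.tan(np.radians(s['fovy'])/2); K=np.array([[f,0,s['cx']],[0,f,s['cy']],[0,0,1.]])
    out=[]
    for u,v in uv:
        p=cv2.undistortPoints(np.array([[[u,v]]],float),K,np.array([s['k1'],0,0,0.]))[0,0]
        d=float(s['z_map'][int(v),int(u)]); c=np.array([p[0],p[1],1.])
        R=np.array(s['R']);t=np.array(s['t'])
        if z is None: X=R.T@(c*d-t)
        else:
            r=R.T@c;o=-R.T@t; X=o+r*(z-o[2])/r[2]
        out.append(X)
    return np.array(out)
E
python3 - <<'E'
from h import *
for n in('top','side'):
    s=snap(n,n+'1'); print(n,s['fovy'],s['cx'],s['cy'],s['k1'],s['R'],s['t'])
print(manip.sense())
E
```

```text
top 54.61176143807626 323.6567147966052 202.91057371985676 -0.029193246755764075 [[-0.01725722 -0.99980671 -0.00941993]
 [-0.99459861  0.01813024 -0.10220025]
 [ 0.10235128  0.00760536 -0.99471924]] [0.03454759 0.56812848 1.18050021]
side 57.8115291580252 320.90949729195927 192.45852790078044 -0.05987669082238237 [[-0.93807735 -0.34635379 -0.00706698]
 [-0.19225513  0.5374641  -0.82107875]
 [ 0.28818198 -0.76887671 -0.57077119]] [0.54200709 0.19247938 0.81944225]
{'t': 0.1, 'q': array([-1.28649762e+00,  5.28386549e-01,  1.43379067e+00,  5.94614888e-06,
        1.18141255e+00, -1.78493638e-01]), 'qd': array([-9.19017973e-05, -2.75414595e-03, -3.32173766e-03,  1.66234067e-04,
        1.64297740e-03, -8.94112116e-04]), 'tau': array([-5.96825448e-04, -4.43304563e+01, -1.78585839e+01, -2.52032996e-04,
        3.86376661e-03, -1.27629704e-06]), 'tcp_pos': array([ 0.27891514, -0.55874009,  0.30301789]), 'tool_rot': array([ 9.73346925e-01,  2.29335490e-01, -5.00562401e-05, -9.97309688e-04]), 'force': array([-0.59921263, -0.50480024, -0.61198247]), 'ft_torque': array([0.08821162, 0.01231497, 0.01075519]), 'gripper_force': 0.0, 'finger_gap': 0.9979318885670185}
```

View pics/top1.png

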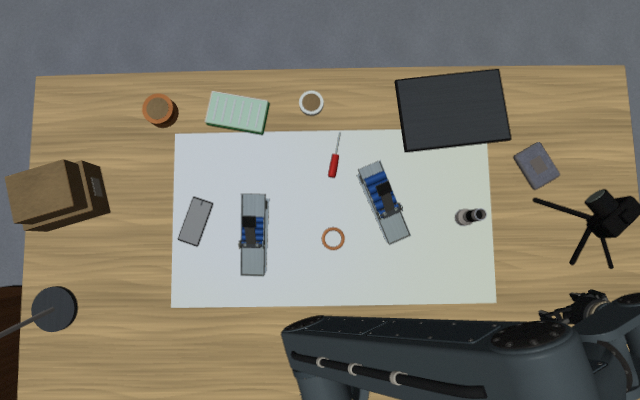

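View pics/side1.png

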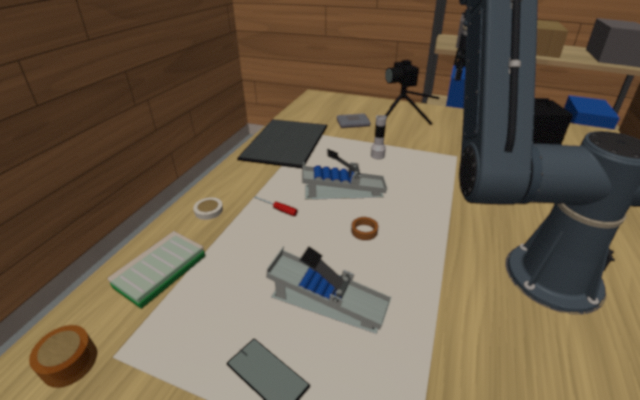

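Run:
```python
from h import *
im=cv2.imread('pics/top1.png')
a=cv2.resize(im[150:290,220:290],None,fx=4.2,fy=4.2,interpolation=cv2.INTER_CUBIC)
b=cv2.resize(im[120:260,340:430],None,fx=4.2,fy=4.2,interpolation=cv2.INTER_CUBIC)
cv2.imwrite('pics/c.png',np.hstack([a,b]))
```

```text
(no output)
```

View pics/c.png

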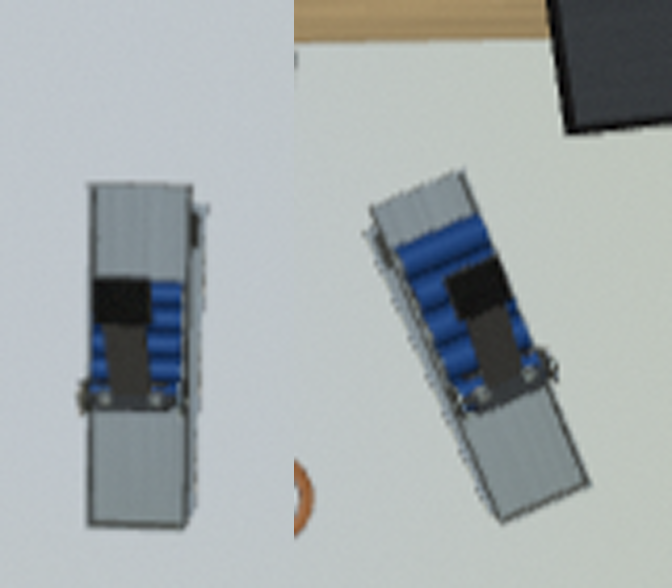

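The right-hand dispenser in the top view has the longer queue, so it holds the thick cells. Its pad is near pixel (384,189) and its pivot shaft near (390,212). The left-hand one has the thin cells.

Run:
```python
from h import *
s=dict(np.load('/tmp/top1.npz'))
P=lambda x,y:(340+(x-294)/4.2-.3,120+y/4.2-.3)
print('pad',world(s,[P(480,290)]),world(s,[P(480,290)],.133))
piv=world(s,[P(465,408),P(553,365)],.078);print('piv',piv,piv.mean(0))
r=world(s,[P(370,207),P(462,170)],.088);f=world(s,[P(502,521),P(590,485)],.045)
print(r,f,r.mean(0),f.mean(0)); d=(r.mean(0)-f.mean(0))[:2];print(d,np.linalg.norm(d),np.degrees(np.arctan2(d[1],d[0])))
# pad mask by depth
im=s['color'].astype(int);pts=[]
for v in range(175,205):
  for u in range(370,400):
    if im[v,u].max()<60:
      X=world(s,[(u,v)])[0]
      if X[2]>.112: pts.append(X)
pts=np.array(pts);print(len(pts),pts.mean(0),pts.min(0),pts.max(0))
```

```text
pad [[ 0.59537123 -0.14946744  0.13450692]] [[ 0.59557781 -0.14969348  0.133     ]]
piv [[ 0.51877653 -0.14448718  0.078     ]
 [ 0.5482943  -0.20814314  0.078     ]] [ 0.53353542 -0.17631516  0.078     ]
[[ 0.66291168 -0.08002408  0.088     ]
 [ 0.68854035 -0.14650469  0.088     ]] [[ 0.43829701 -0.17330054  0.045     ]
 [ 0.4631573  -0.23818917  0.045     ]] [ 0.67572601 -0.11326438  0.088     ] [ 0.45072715 -0.20574486  0.045     ]
[0.22499886 0.09248047] 0.2432634882396273 22.343956902341596
179 [ 0.592737   -0.14790188  0.13681726] [ 0.44483028 -0.1704255   0.11204502] [0.61712521 0.01526248 1.23265458]
```

step_arm(moves=[0,0.2,0.25,0,0,0,0.4,0.5,0,0,0,0.6,0.75,0,-0.023,0,0.75,1,0,-0.023,0,0.75,1,0,-0.023])

```text
t: 0.72
tcp_pos: [0.4305, -0.3548, 0.3034]
tool_rot: [0.98, 0.197, -0.0, -0.002]
force: [-0.5, -0.0, 0.5]
finger_gap: 0.003
gripper_force: 0.0
```

step_arm(moves=[0,0.2,0.25,0,0,0,0.4,0.5,0,0,0,0.6,0.75,0,0,0,0.75,0.95,0,0,0,0.75,0.95,0,0,0,0.75,0.95,0,0])

```text
t: 1.48
tcp_pos: [0.5787, -0.1702, 0.3035]
tool_rot: [0.981, 0.194, -0.001, 0.0]
force: [0.0, 0.3, 0.1]
finger_gap: -0.003
gripper_force: 0.0
```

Run:
```python
from h import *
from scipy.spatial.transform import Rotation as Ro
st=manip.sense(); s=snap('wrist','w1')
T=np.eye(4);T[:3,:3]=Ro.from_quat(st['tool_rot']).as_matrix();T[:3,3]=st['tcp_pos']
M=T@s['mount']; s['R']=M[:3,:3].T; s['t']=-M[:3,:3].T@M[:3,3]
np.savez('/tmp/w1.npz',**s); print(st['tcp_pos'],Ro.from_quat(st['tool_rot']).as_matrix()[:,0])
```

```text
[ 0.57868823 -0.17020751  0.30349526] [ 0.92478603  0.38048582 -0.00116063]
```

View pics/w1.png

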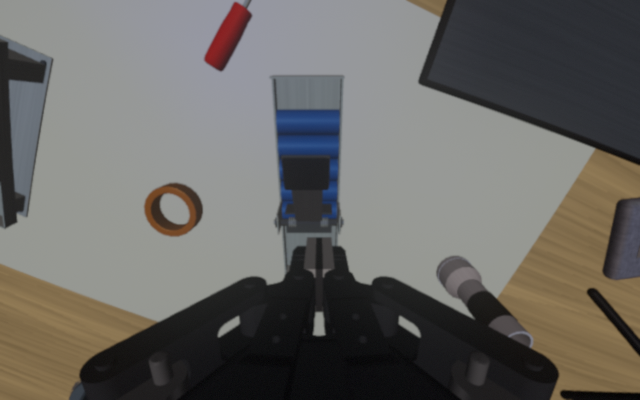

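The wrist view confirms thick cells. The tab spans about (283–329, 157–190), the pivot shaft runs (277,222)–(342,222), and the dispenser is well aligned with the tool.

Run:
```python
from h import *
s=dict(np.load('/tmp/w1.npz'))
im=s['color'].astype(int)
print(world(s,[(306,173)]),world(s,[(306,173)],.133)); print(world(s,[(283,173),(329,173)]),world(s,[(306,160),(306,187)]))
p=world(s,[(278,222),(342,222)],.075);print(p,p.mean(0))
c=world(s,[(272,77),(343,77)],.088);print(c,c.mean(0))
```

```text
[[ 0.59985661 -0.14878808  0.13334557]] [[ 0.59978895 -0.14879871  0.133     ]]
[[ 0.59226346 -0.13021954  0.13343662]
 [ 0.59693192 -0.1743077   0.06901726]] [[ 0.61115288 -0.14454122  0.13824425]
 [ 0.58658949 -0.15373824  0.12684361]]
[[ 0.52346312 -0.14184274  0.075     ]
 [ 0.55128548 -0.20953701  0.075     ]] [ 0.5373743  -0.17568988  0.075     ]
[[ 0.66488866 -0.08605708  0.088     ]
 [ 0.69044741 -0.14851109  0.088     ]] [ 0.67766804 -0.11728409  0.088     ]
```

step_arm(moves=[0,0.05,0.05,-0.1,0,0,0.1,0.1,-0.3,0,0,0.1,0.1,-0.4,0,0,0.1,0.1,-0.4,0])

```text
t: 2.02
tcp_pos: [0.5976, -0.1491, 0.2208]
tool_rot: [0.981, 0.193, -0.003, -0.002]
force: [-0.8, 0.3, 0.2]
finger_gap: -0.002
gripper_force: 0.0
```

Run:
```python
from h import *
s=snap('side','s2')
print(manip.sense()['tcp_pos'])
cv2.imwrite('pics/s2c.png',cv2.resize(s['color'][60:240,260:460],None,fx=3,fy=3,interpolation=cv2.INTER_CUBIC))
```

```text
[ 0.59845025 -0.14948564  0.22239623]
```

View pics/s2c.png

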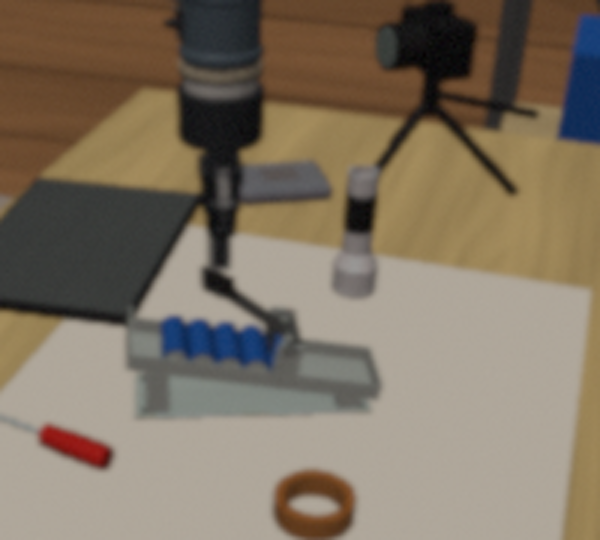

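step_arm(moves=[0,0,0,-0.05,0,0,0.03,0.012,-0.1,0,0,0.06,0.025,-0.16,0,0,0.075,0.03,-0.21,0,0,0.088,0.036,-0.25,0,0,0.088,0.036,-0.26,0,0,0.088,0.036,-0.26,0])

```text
t: 2.95
tcp_pos: [0.6167, -0.142, 0.1718]
tool_rot: [0.981, 0.194, -0.0, -0.0]
force: [2.1, -0.2, 3.8]
finger_gap: -0.001
gripper_force: 1.7
```

Run:
```python
from h import *
s=snap('side','s3')
st=manip.sense();print(st['tcp_pos'],st['force'])
cv2.imwrite('pics/s3c.png',cv2.resize(s['color'][120:210,280:420],None,fx=4,fy=4,interpolation=cv2.INTER_CUBIC))
```

```text
[ 0.61665071 -0.14196605  0.17200481] [3.30110527 0.27855057 3.34955754]
```

View pics/s3c.png

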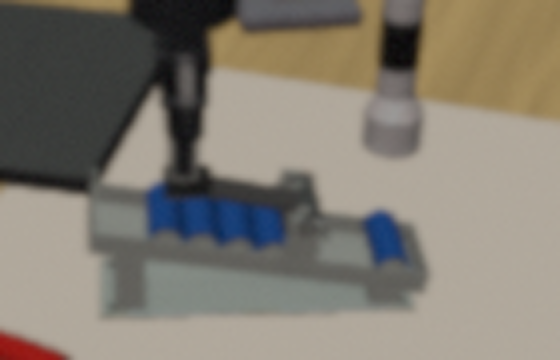

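The first cell is in the cradle and four are held back. I'll press slightly deeper to be sure, then release along the arc.

step_arm(moves=[0,0.005,0.002,-0.02,0,0,0.005,0.002,-0.02,0,0,-0.01,-0.005,0.05,0,0,-0.028,-0.011,0.1,0,0,-0.058,-0.024,0.16,0,0,-0.088,-0.036,0.26,0,0,-0.088,-0.036,0.3,0,0,-0.088,-0.036,0.3,0,0,-0.088,-0.036,0.3,0,0,-0.088,-0.036,0.3,0,0,-0.088,-0.036,0.3,0])

```text
t: 4.38
tcp_pos: [0.5989, -0.1491, 0.2313]
tool_rot: [0.981, 0.194, -0.0, -0.0]
force: [0.7, 1.0, -0.2]
finger_gap: -0.0
gripper_force: 0.0
```

Run:
```python
from h import *
s=snap('side','s4')
st=manip.sense();print(st['tcp_pos'],st['force'])
cv2.imwrite('pics/s4c.png',cv2.resize(s['color'][120:210,280:420],None,fx=4,fy=4,interpolation=cv2.INTER_CUBIC))
```

```text
[ 0.59897656 -0.14910771  0.23139978] [-0.24904133 -0.02646722 -0.48301193]
```

View pics/s4c.png

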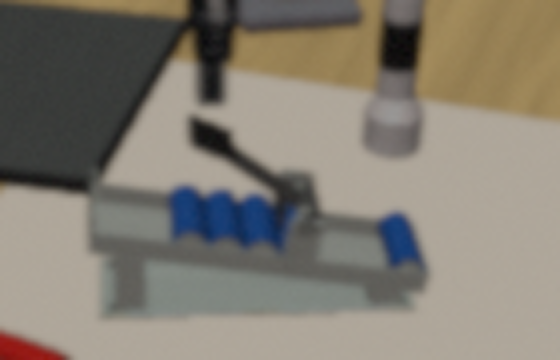

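The lever is up, one cell is in the cradle and the queue has advanced to the gate. Second stroke.

step_arm(moves=[0,0,0,-0.09,0,0,0.03,0.012,-0.14,0,0,0.06,0.025,-0.2,0,0,0.075,0.03,-0.25,0,0,0.088,0.036,-0.29,0,0,0.093,0.038,-0.32,0,0,0.093,0.038,-0.32,0,0,0.093,0.038,-0.32,0,0,0.093,0.038,-0.32,0,0,0.093,0.038,-0.32,0,0,0.093,0.038,-0.32,0])

```text
t: 5.8
tcp_pos: [0.6178, -0.1416, 0.1682]
tool_rot: [0.981, 0.194, 0.0, 0.0]
force: [1.1, 2.3, 3.7]
finger_gap: -0.002
gripper_force: 2.0
```

step_arm(moves=[0,-0.015,-0.006,0.07,0,0,-0.033,-0.013,0.12,0,0,-0.063,-0.026,0.18,0,0,-0.093,-0.038,0.28,0,0,-0.093,-0.038,0.5,0,0,-0.093,-0.038,0.6,0,0,-0.093,-0.038,0.6,0,0,-0.093,-0.038,0.6,0,0,-0.093,-0.038,0.6,0,0,-0.093,-0.038,0.6,0])

```text
t: 7.05
tcp_pos: [0.5987, -0.1491, 0.2868]
tool_rot: [0.981, 0.194, -0.001, -0.001]
force: [0.5, -0.2, 0.7]
finger_gap: 0.002
gripper_force: 0.0
```

Run:
```python
from h import *
s=snap('side','s5')
st=manip.sense();print(st['tcp_pos'],st['force'])
cv2.imwrite('pics/s5c.png',cv2.resize(s['color'][120:210,280:420],None,fx=4,fy=4,interpolation=cv2.INTER_CUBIC))
```

```text
[ 0.59879379 -0.14911022  0.2869529 ] [-0.25498782  0.86974287  0.59181155]
```

View pics/s5c.png

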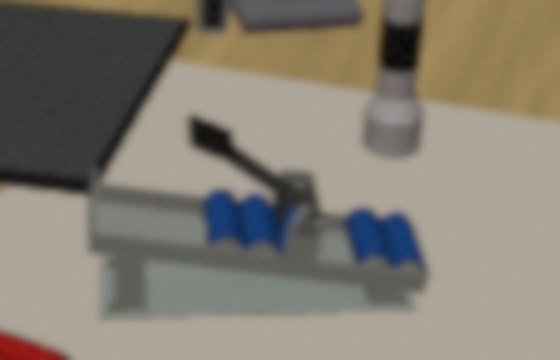

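The picture shows two cells in the cradle (around (367,238) and (402,240)), three behind the gate, the lever up and the hand clear.

```bash
python3 -c "
from station import manip
print(manip.sign_off())"
```

```text
the job is handed in; nothing more can be done
None
```

I pressed the thick-cell lever twice: two cells lie in the cradle, three are still queued behind the gate, the lever is up and the hand is clear. The job is handed in; sign-off returned no verdict.

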